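# Find the loose terminal bolt and hold its cover open

## Task

One of the three bolts in the black terminal block is loose. With the orange covers shut, push down on the bolt heads one after another until you find the one that sinks; then lift that bolt's cover by its tongue at least 45 degrees open and finish while still holding it open and still, ready for a colleague's wrench. Do not open the covers of tight bolts, and leave the other things on the bench where they are.

Things in the scene. Friction and masses are not known exactly. Their poses are not given: they have to be found in the camera images.
- terminal_block: Black three-pole terminal block, fixed to the bench: aluminium foot 135 x 310 x 6 mm, housing 90 x 260 mm, grey deck 36 mm and barriers 38 mm above the bench. Origin: centre of the underside, on the bench. x axis: from the covers' tongues (-x, towards the robot) to their hinges (+x); y along the row; z up. Poles 1, 2, 3 at y = -85, 0, +85 mm, bolts at x = 0.
- head_1 (a point): Centre of the flat top of steel bolt head 1 (21 mm across, 58 mm above the bench). It stands 9 mm above the shut cover, in the middle of the cover's open window (42 x 36 mm), so shut fingertips can push the bolt straight down without touching the cover. Moves with the bolt.
- bolt_1 (a joint): How far bolt 1 has gone down, m; 0 at the start. A tight bolt stands firm (under 1.5 mm even when pushed hard). The loose one slides 6 mm down to its stop when pushed with more than 3 N (friction 2.5 N) and stays down. Which one is loose changes each time and cannot be seen before pushing.
- cover_1 (a joint): Opening angle of the orange hinged cover of pole 1, rad: 0 shut and flat, at most 1.35. Opening swings the tongue up and over towards the block's +x. A light spring and its weight (about 1 N at the tongue) shut it when let go.
- tongue_1 (a point): Middle of the upright orange black-ribbed tongue of cover 1: 12 mm thick along the block's y, 24 mm along x, 20 mm high; shut, its top is 69 mm and this point 59 mm above the bench, 94 mm in front of the hinge axis and 16 mm above it. Turns with the cover. Fingers fit either side (25 mm free); the cover's 50 mm wide front edge is 28 mm behind this point.
- hinge_1 (a point): Middle of the hinge axis of cover 1, 43 mm above the bench, 36 mm behind the bolt; the axis runs along the block's y. Fixed to the block.
- head_2 (a point): Centre of the flat top of steel bolt head 2 (21 mm across, 58 mm above the bench). It stands 9 mm above the shut cover, in the middle of the cover's open window (42 x 36 mm), so shut fingertips can push the bolt straight down without touching the cover. Moves with the bolt.
- bolt_2 (a joint): How far bolt 2 has gone down, m; 0 at the start. A tight bolt stands firm (under 1.5 mm even when pushed hard). The loose one slides 6 mm down to its stop when pushed with more than 3 N (friction 2.5 N) and stays down. Which one is loose changes each time and cannot be seen before pushing.
- cover_2 (a joint): Opening angle of the orange hinged cover of pole 2, rad: 0 shut and flat, at most 1.35. Opening swings the tongue up and over towards the block's +x. A light spring and its weight (about 1 N at the tongue) shut it when let go.
- tongue_2 (a point): Middle of the upright orange black-ribbed tongue of cover 2: 12 mm thick along the block's y, 24 mm along x, 20 mm high; shut, its top is 69 mm and this point 59 mm above the bench, 94 mm in front of the hinge axis and 16 mm above it. Turns with the cover. Fingers fit either side (25 mm free); the cover's 50 mm wide front edge is 28 mm behind this point.
- hinge_2 (a point): Middle of the hinge axis of cover 2, 43 mm above the bench, 36 mm behind the bolt; the axis runs along the block's y. Fixed to the block.
- head_3 (a point): Centre of the flat top of steel bolt head 3 (21 mm across, 58 mm above the bench). It stands 9 mm above the shut cover, in the middle of the cover's open window (42 x 36 mm), so shut fingertips can push the bolt straight down without touching the cover. Moves with the bolt.
- bolt_3 (a joint): How far bolt 3 has gone down, m; 0 at the start. A tight bolt stands firm (under 1.5 mm even when pushed hard). The loose one slides 6 mm down to its stop when pushed with more than 3 N (friction 2.5 N) and stays down. Which one is loose changes each time and cannot be seen before pushing.
- cover_3 (a joint): Opening angle of the orange hinged cover of pole 3, rad: 0 shut and flat, at most 1.35. Opening swings the tongue up and over towards the block's +x. A light spring and its weight (about 1 N at the tongue) shut it when let go.
- tongue_3 (a point): Middle of the upright orange black-ribbed tongue of cover 3: 12 mm thick along the block's y, 24 mm along x, 20 mm high; shut, its top is 69 mm and this point 59 mm above the bench, 94 mm in front of the hinge axis and 16 mm above it. Turns with the cover. Fingers fit either side (25 mm free); the cover's 50 mm wide front edge is 28 mm behind this point.
- hinge_3 (a point): Middle of the hinge axis of cover 3, 43 mm above the bench, 36 mm behind the bolt; the axis runs along the block's y. Fixed to the block.
- cutters: Bystander, to be left alone: red-handled cutters, 130 mm long. Origin: centre of its underside.
- solder_spool: Bystander, to be left alone: black solder spool with white wire, 54 mm wide, 32 mm high. Origin: centre of its underside.
- terminal_strip: Bystander, to be left alone: loose row of green terminals, 14 x 62 x 25 mm. Origin: centre of its underside.
- screwdriver_y: Bystander, to be left alone: screwdriver with a yellow handle, 169 mm long. Origin: centre of its underside.

How it is judged:
By the outcome, as a careful person would: the job done as asked, in the order asked, and still so for the second after the job is handed in, while the arm keeps its last pose, push and grip.
It also fails if it takes over 48 s, if anything falls off the work surface, if the arm or the gripper's body presses on something with over 40 N, if the wrist force passes 120 N, or if a joint passes its speed limit or range.

## Robot

A 7-joint arm with a two-finger parallel gripper is mounted at the origin on a cart in front of the work surface, level with it; the furniture and walls round the work are solid. World frame = base frame: x ahead of the robot, y to its left, z up, the work surface at z = 0. Lengths are in m, angles in degrees, forces in N, time in s.
With the tool pointing down it reaches from about 0.425 to 0.875 m from the base axis. Payload 4.7 kg.
Tool frame: the origin (TCP) lies midway between the tips of the shut fingers; the grasp point (between the pads) lies 19 mm behind it; z points along the fingers, y is the direction in which the jaws open and shut (so a half turn about z gives the same grasp; the last joint's range is limited). The gripper opens to 87 mm and grips with 3 to 60 N. Pads are 19 mm wide; open, the fingers measure 117 mm over their backs; the gripper's body (75 mm by 190 mm) begins 51 mm behind the grasp point.
Start: joints at [-68.577, 18.392, -4.016, 83.108, 1.295, 78.541, -3.26], TCP at [0.229, 0.608, 0.223] pointing down, gripper open.
Joint ranges: [-163.93, 163.93], [-17.29, 119.83], [-79.2, 71.16], [3.27, 140.29], [-89.18, 269.18], [5.43, 117.66], [-154.24, 154.24]. Speed limits (degrees/s): [147.25, 147.25, 180, 180, 180, 180, 180].

## Interface

Orientations are given as [roll, pitch, yaw] about the fixed x, y, z axes, in that order (R = Rz(yaw) Ry(pitch) Rx(roll)).
In Python, from cell import manip, optics gives the robot as it stands.
- The arm moves only by the tool move_arm, never from a script. Its argument "deltas" is a list of rows, each an object with "translation": the shift along the tool's x, y, z in mm, a list of three; "rotation": the turn, a rotation vector about the tool's x, y, z in rad, a list of three; "grip": the opening, from 0 (shut) to 1 (fully open). In form: [{"translation": [dx, dy, dz], "rotation": [ax, ay, az], "grip": grip}, ...]. A call has 1 to 20 rows; each row shifts and turns the commanded pose from where the row before left it, along the tool's axes as they then stand; what a row does not reach is not made up. A row lasts 1/8 s, in which the tool goes at most 62.5 mm and 10.7 degrees, less where a joint would pass 70% of its speed; a pose out of reach is approached as far as the arm can. A call is refused whole if a number of a shift passes 62.5 or a number of a turn 0.188, either way. A call with a gripper value outside its range is refused whole. The fingers move at their own pace and stop on an object; the grip force is fixed at half the most. Time passes only in rows, so rows that do not move let the fingers close. It gives the time, the measured TCP pose, the force and the opening at its end, in the units of the state.
- manip.sense(): the state, without advancing time (a new reading comes with each control period).
- optics.camera(name): name is "scene" or "top" or "wrist"; returns a dict with "img" (480x640x3 uint8, red, green, blue), "vfov" (degrees; the focal length in pixels is half the picture's height over the tangent of half this angle, whatever the lens; pixels are square), "cx", "cy" (the principal point, pixels), "extrinsics" (4x4, takes a point from world to camera coordinates); the wrist camera has in their place "hand_eye" (4x4, takes a point from camera to tool coordinates, whose origin is the TCP and whose axes are the flange's). Camera axes: x right, y up, looking along -z (the intrinsics and any distortion apply to the point x, -y, -z); pixel columns grow to the right and rows downward; lengths in m; the calibration is good to about 2 mm. A picture is of the moment at which its call begins: read the wrist's pose just before it. There is no depth.
- manip.finish_job(): hands the job in, once; it reports no verdict.
Trained networks look in a picture, given as the dict that the camera call returned (one of the last four; its "shot" number tells which), for a name from the list of things; names that differ only in an ending like _2 or _b are one class to them, and where a whole thing is asked for, a point or a joint stands for the part that bears it (a point fixed in the world has none). Each returns a list of dicts, best first, with "conf" (0 to 1); they miss things now and then, are a little off and sometimes report something else, mostly with a low value. They report only what shows in the picture. A call takes as long as a camera call.
- optics.masks_of(picture, query): "mask" (480x640 bool, what is visible of it).
- optics.tip_of(picture, query): "point" ([x, y, z] in m, in the coordinates of the camera as it stood for that picture, good to about 4 mm: a listed point, or the origin of a listed thing).
The state is a dict: "t": time; "joints": joint angles; "joint_velocities": joint speeds; "effort": joint torques, N m; "position": TCP position; "eef_rot": TCP orientation; "contact_force": force on the tool from outside, world axes, zero at the start; "ft_torque": the same for the moment, N m; "finger_gap": finger opening in m.
Only numpy, scipy, OpenCV 4.12 (cv2) and the standard library are available. Lean on these libraries where they do the work, as an engineer would, in place of code of your own. Each camera call takes 0.05 s, during which the arm holds its last target.

## Working session

There is one attempt and no reset: what is moved stays moved. The work goes in short steps, Python scripts to look and compute and a tool call to move; the robot and the scene stay as the last step left them, time stands still between calls to the robot, and variables do not carry over. Pictures are saved under pics/ and viewed, and the job is handed in when it is done.

Besides the shell and the picture viewer there is one more tool, called as name([rows], argument=value, ...), one row to a line, values as JSON. move_arm: Moves the arm, as the interface text tells. Its arguments: {"type":"object","properties":{"deltas":{"type":"array"}},"required":["deltas"]}

```bash
ls; mkdir -p pics; python3 - <<'E'
from cell import manip, optics
import cv2,numpy as np
s=manip.sense(); print(s)
for n in ("scene","top"):
    p=optics.camera(n); cv2.imwrite(f"pics/{n}0.png",p["img"][:,:,::-1])
    print(n,p["vfov"],p["cx"],p["cy"],[k for k in p],np.round(p["extrinsics"],3).tolist())
    X=np.linalg.inv(p["extrinsics"])
    for q in ("head_1","tongue_1","hinge_1","terminal_block"):
        for d in optics.tip_of(p,q):
            print(q,round(d["conf"],2),np.round((X@np.append(d["point"],1))[:3],4))
print(manip.sense()["t"])
E
```

```text
pics
{'t': 0.0, 'joints': array([-68.57719853,  18.43909582,  -4.01237235,  83.17459352,
         1.29342987,  78.54022214,  -3.26032875]), 'joint_velocities': array([-0.08826304,  0.0907259 ,  0.0176899 ,  0.01707437,  0.05707106,
       -0.06702342,  0.0058988 ]), 'effort': array([-7.40653354e-05, -4.91301441e+01, -4.03882088e-01, -3.12529385e+01,
       -6.39981357e-02,  4.37835208e-02,  1.47716569e-04]), 'position': array([0.22873323, 0.6078394 , 0.22146336]), 'eef_rot': array([-1.79891229e+02,  5.17850554e-03,  1.59383306e+02]), 'contact_force': array([-0.71094857, -0.17962539, -0.54065551]), 'ft_torque': array([0.02010586, 0.0468332 , 0.05589384]), 'finger_gap': 0.08682351377370201}
scene 57.55091097053449 324.28114010152456 232.6560773324789 ['img', 'vfov', 'cx', 'cy', 'extrinsics', 'shot'] [[0.655, -0.755, -0.01, -0.461], [0.411, 0.345, 0.844, -0.209], [-0.634, -0.557, 0.536, -0.644], [0.0, 0.0, 0.0, 1.0]]
head_1 0.72 [5.784e-01 8.200e-03 3.000e-04]
head_1 0.65 [0.5875 0.0914 0.0581]
head_1 0.62 [ 0.5619 -0.0778  0.0548]
head_1 0.6 [ 4.24e-01 -2.78e-01 -3.00e-04]
head_1 0.41 
[... 184 characters left out ...]
1 [ 0.6    -0.0814  0.0418]
terminal_block 0.91 [ 5.793e-01  5.000e-03 -3.000e-04]
top 43.31364941630802 320.14200800938664 229.7734130161441 ['img', 'vfov', 'cx', 'cy', 'extrinsics', 'shot'] [[-0.002, -1.0, 0.0, -0.143], [0.986, -0.002, 0.169, -0.53], [-0.169, 0.001, 0.986, -1.223], [0.0, 0.0, 0.0, 1.0]]
head_1 0.5 [ 0.5645 -0.0805  0.0549]
head_1 0.46 [0.5969 0.0886 0.0568]
tongue_1 0.91 [ 0.5076 -0.0686  0.0558]
tongue_1 0.9 [0.5393 0.0985 0.0587]
tongue_1 0.64 [0.5236 0.0179 0.0586]
hinge_1 0.91 [ 0.5959 -0.0812  0.0391]
hinge_1 0.9 [0.6265 0.0798 0.0394]
hinge_1 0.56 [ 0.6112 -0.002   0.0399]
terminal_block 0.68 [ 0.5806  0.0058 -0.0033]
terminal_block 0.39 [ 0.5851 -0.4282 -0.0007]
0.5
```

View images.

View pics/scene0.png

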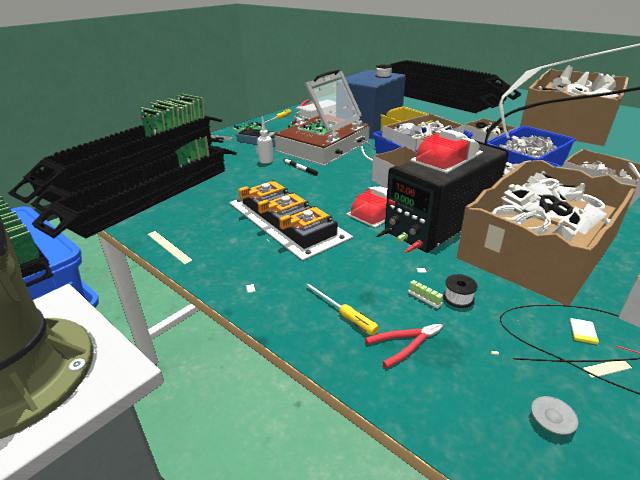

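View pics/top0.png

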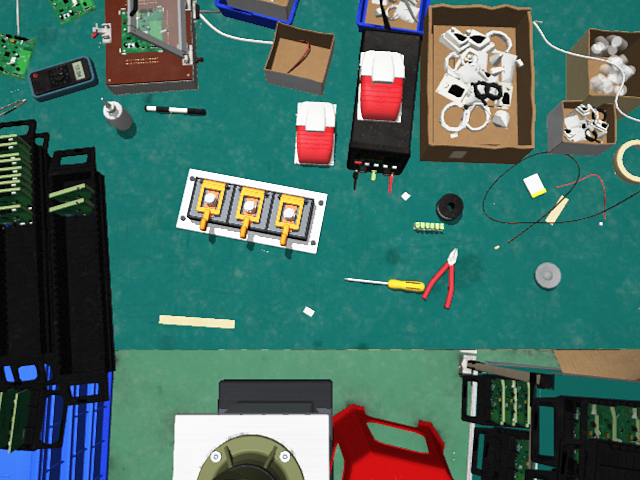

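```bash
cat > h.py <<'E'
from cell import manip, optics
import cv2,numpy as np
from scipy.optimize import least_squares
from scipy.spatial.transform import Rotation as R
Y={1:-.085,2:0,3:.085}
def model():
    m={}
    for k,y in Y.items():
        m['head',k]=np.array([0,y,.058]); m['tongue',k]=np.array([-.058,y,.059]); m['hinge',k]=np.array([.036,y,.043])
    return m
def tool():
    s=manip.sense(); T=np.eye(4); T[:3,:3]=R.from_euler('xyz',s['eef_rot'],degrees=True).as_matrix(); T[:3,3]=s['position']; return T,s
def cam(name,fn=None):
    T,s=tool(); p=optics.camera(name)
    p['E']=T@p['hand_eye'] if 'hand_eye' in p else np.linalg.inv(p['extrinsics'])
    if fn: cv2.imwrite('pics/'+fn,p['img'][:,:,::-1])
    return p
def proj(p,X):
    c=(np.linalg.inv(p['E'])@np.append(X,1)); f=240/np.tan(np.radians(p['vfov']/2))
    return np.array([p['cx']+f*c[0]/-c[2],p['cy']-f*c[1]/-c[2]])
def block(pose):
    T=np.eye(4); T[:3,:3]=R.from_euler('z',pose[2]).as_matrix(); T[:2,3]=pose[:2]; return T
E
python3 - <<'E'
from h import *
m=model(); obs=[('head',3,.5875,.0914),('head',1,.5619,-.0778),('head',2,.5791,.0076),('tongue',1,.5093,-.0675),('tongue',3,.5342,.106),('tongue',2,.5241,.0184),('hinge',3,.6315,.0797),('hinge',1,.6,-.0814),
('head',1,.5645,-.0805),('head',3,.5969,.0886),('tongue',1,.5076,-.0686),('tongue',3,.5393,.0985),('tongue',2,.5236,.0179),('hinge',1,.5959,-.0812),('hinge',3,.6265,.0798),('hinge',2,.6112,-.002)]
def r(q):
    T=block(q); return np.concatenate([(T@np.append(m[a,k],1))[:2]-[x,y] for a,k,x,y in obs])
s=least_squares(r,[.58,0,-.18],loss='soft_l1',f_scale=.003); print(s.x,np.degrees(s.x[2])); print(np.round(s.fun.reshape(-1,2)*1000,1).tolist())
T=block(s.x); np.save('pose.npy',s.x)
for k in m: print(k,np.round((T@np.append(m[k],1))[:3],4))
p=cam('top'); im=p['img'][:,:,::-1].copy()
for k in m:
    u=proj(p,(T@np.append(m[k],1))[:3]); cv2.circle(im,tuple(int(round(v*16)) for v in u),24,(255,0,0),1,shift=4)
cv2.imwrite('pics/ov.png',cv2.resize(im[140:280,140:360],None,fx=3.6,fy=3.6,interpolation=cv2.INTER_CUBIC))
w=cam('wrist','w0.png'); print(np.round(w['hand_eye'],3).tolist(),w['vfov'])
print(p['E'][:3,3],tool()[0])
E
```

```text
[ 0.57902486  0.00603193 -0.1828708 ] -10.477725322042998
[[7.0, -1.8], [1.7, 0.2], [-0.1, -1.6], [-2.8, 0.5], [3.2, -5.8], [-2.1, -1.8], [-1.6, 3.4], [-1.0, -2.7], [-0.9, 2.9], [-2.4, 1.0], [-1.1, 1.6], [-1.9, 1.7], [-1.6, -1.3], [3.1, -2.9], [3.4, 3.3], [3.2, 1.5]]
('head', 1) [ 0.5636 -0.0776  0.058 ]
('tongue', 1) [ 0.5065 -0.067   0.059 ]
('hinge', 1) [ 0.599  -0.0841  0.043 ]
('head', 2) [0.579 0.006 0.058]
('tongue', 2) [0.522  0.0166 0.059 ]
('hinge', 2) [ 6.144e-01 -5.000e-04  4.300e-02]
('head', 3) [0.5945 0.0896 0.058 ]
('tongue', 3) [0.5374 0.1002 0.059 ]
('hinge', 3) [0.6299 0.0831 0.043 ]
[[-0.0, 0.956, 0.295, 0.081], [1.0, 0.0, 0.001, 0.001], [0.001, 0.295, -0.956, -0.162], [0.0, 0.0, 0.0, 1.0]] 62.838921640068165
[ 0.31500454 -0.14361146  1.29474658] [[-9.35998008e-01  3.52005279e-01  1.07493934e-04  2.28842130e-01]
 [ 3.52005292e-01  9.35998001e-01  1.32815706e-04  6.08416042e-01]
 [-5.38622781e-05  1.62153670e-04 -9.99999985e-01  2.22635657e-01]
 [ 0.00000000e+00  0.00000000e+00  0.00000000e+00  1.00000000e+00]]
```

View pics/ov.png

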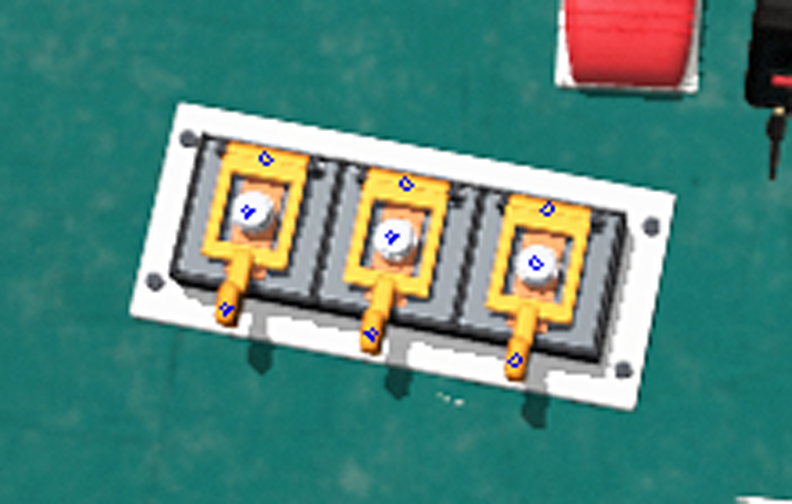

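View pics/w0.png

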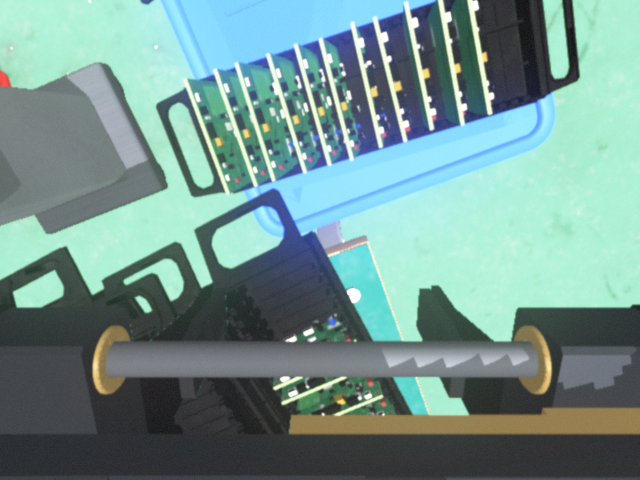

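move_arm([
  {"translation": [0,0,-55],"rotation": [0,0,-0.0442],"grip": 0},
  {"translation": [0,0,-55],"rotation": [0,0,-0.0442],"grip": 0},
  {"translation": [0,0,-55],"rotation": [0,0,-0.0442],"grip": 0},
  {"translation": [0,0,-55],"rotation": [0,0,-0.0442],"grip": 0},
])

```text
t: 1.1
position: [0.2288, 0.6081, 0.4447]
eef_rot: [180.0, 0.0, 169.6]
contact_force: [0.9, 0.4, -0.1]
finger_gap: 0.0548
```

move_arm([
  {"translation": [-15,-18,0],"rotation": [0,0,0],"grip": 0},
  {"translation": [-30,-35,0],"rotation": [0,0,0],"grip": 0},
  {"translation": [-30,-35,0],"rotation": [0,0,0],"grip": 0},
  {"translation": [-30,-35,0],"rotation": [0,0,0],"grip": 0},
  {"translation": [-30,-35,0],"rotation": [0,0,0],"grip": 0},
  {"translation": [-30,-35,0],"rotation": [0,0,0],"grip": 0},
  {"translation": [-30,-35,0],"rotation": [0,0,0],"grip": 0},
  {"translation": [-30,-35,0],"rotation": [0,0,0],"grip": 0},
  {"translation": [-30,-35,0],"rotation": [0,0,0],"grip": 0},
  {"translation": [-30,-35,0],"rotation": [0,0,0],"grip": 0},
  {"translation": [-30,-35,0],"rotation": [0,0,0],"grip": 0},
  {"translation": [-30,-35,20],"rotation": [0,0,0],"grip": 0},
  {"translation": [-30,-35,30],"rotation": [0,0,0],"grip": 0},
  {"translation": [-30,-35,40],"rotation": [0,0,0],"grip": 0},
  {"translation": [-30,-35,40],"rotation": [0,0,0],"grip": 0},
  {"translation": [-19,-20,30],"rotation": [0,0,0],"grip": 0},
])

```text
t: 3.1
position: [0.5794, 0.0037, 0.281]
eef_rot: [-179.9, -0.0, 169.3]
contact_force: [1.0, -0.6, 0.9]
finger_gap: 0.0003
```

```bash
python3 - <<'E'
from h import *
T,s=tool(); print(s['position'],s['eef_rot'],s['joints'],s['contact_force'],s['finger_gap'],s['t'])
p=cam('wrist'); im=p['img'][:,:,::-1].copy(); q=np.load('pose.npy'); B=block(q); m=model()
for k in m:
    u=proj(p,(B@np.append(m[k],1))[:3]); cv2.circle(im,tuple(int(round(v*16)) for v in u),64,(255,0,0),1,shift=4); print(k,u.round())
cv2.imwrite('pics/w1.png',im)
X=p['E']
for n in ('head_1','tongue_1','hinge_1','terminal_block'):
    for d in optics.tip_of(p,n): print(n,round(d['conf'],2),np.round((X@np.append(d['point'],1))[:3],4))
E
```

```text
[0.57935358 0.00370089 0.28100335] [-1.79949884e+02 -2.78091508e-02  1.69344218e+02] [-26.87268622   8.72638968  27.01861918  89.27458329  -3.93747735
  82.99224328  79.70475993] [ 0.95770161 -0.57556485  0.85380938] 0.0003132503198124772 3.1
('head', 1) [239. 205.]
('tongue', 1) [234. 146.]
('hinge', 1) [244. 236.]
('head', 2) [324. 205.]
('tongue', 2) [324. 145.]
('hinge', 2) [324. 235.]
('head', 3) [409. 205.]
('tongue', 3) [413. 145.]
('hinge', 3) [404. 235.]
head_1 0.85 [0.5775 0.0076 0.0567]
head_1 0.68 [0.5922 0.0895 0.0659]
head_1 0.62 [ 0.5606 -0.0803  0.0585]
tongue_1 0.93 [ 0.5059 -0.0656  0.0625]
tongue_1 0.7 [0.5268 0.0168 0.0573]
tongue_1 0.63 [0.5401 0.1025 0.0615]
tongue_1 0.43 [ 0.4198 -0.2781 -0.0005]
hinge_1 0.84 [0.6356 0.0823 0.0453]
hinge_1 0.77 [6.203e-01 3.000e-04 4.480e-02]
hinge_1 0.7 [ 0.5982 -0.0826  0.0385]
terminal_block 0.78 [0.576  0.0042 0.001 ]
terminal_block 0.61 [ 0.5078 -0.0637  0.0594]
terminal_block 0.34 [ 6.166e-01 -4.000e-04  4.480e-02]
```

View pics/w1.png

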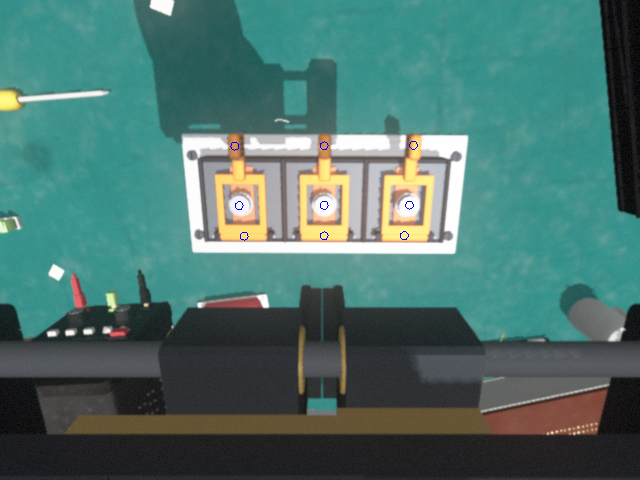

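move_arm([
  {"translation": [0,2,45],"rotation": [0,0,0],"grip": 0},
  {"translation": [0,0,50],"rotation": [0,0,0],"grip": 0},
  {"translation": [0,0,50],"rotation": [0,0,0],"grip": 0},
  {"translation": [0,0,45],"rotation": [0,0,0],"grip": 0},
  {"translation": [0,0,20],"rotation": [0,0,0],"grip": 0},
  {"translation": [0,0,5],"rotation": [0,0,0],"grip": 0},
  {"translation": [0,0,0],"rotation": [0,0,0],"grip": 0},
])

```text
t: 4.22
position: [0.5806, 0.0097, 0.069]
eef_rot: [179.9, 0.1, 169.6]
contact_force: [-0.4, 0.0, 0.3]
finger_gap: 0.0004
```

```bash
python3 - <<'E'
from h import *
T,s=tool(); print(s['position'],s['eef_rot'],s['contact_force'],s['t'])
p=cam('scene'); im=p['img'][:,:,::-1]
cv2.imwrite('pics/s1.png',cv2.resize(im[110:290,180:420],None,fx=3.3,fy=3.3,interpolation=cv2.INTER_CUBIC))
p=cam('wrist','w2.png')
E
```

```text
[0.58062455 0.0096857  0.06903548] [1.79933009e+02 1.15946947e-01 1.69601724e+02] [-0.39742147  0.009363    0.27830985] 4.225
```

View pics/w2.png

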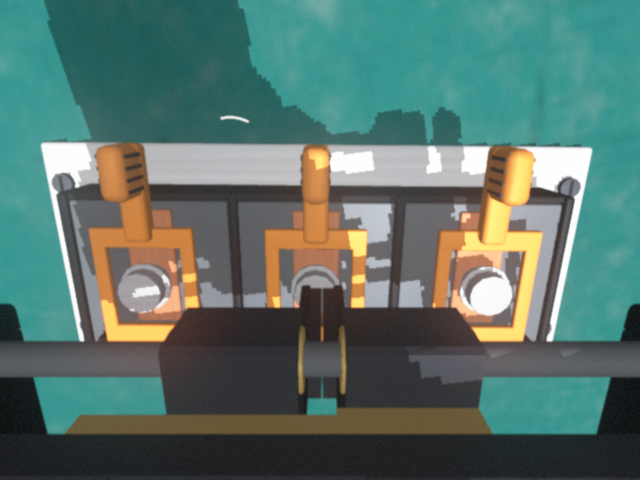

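View pics/s1.png

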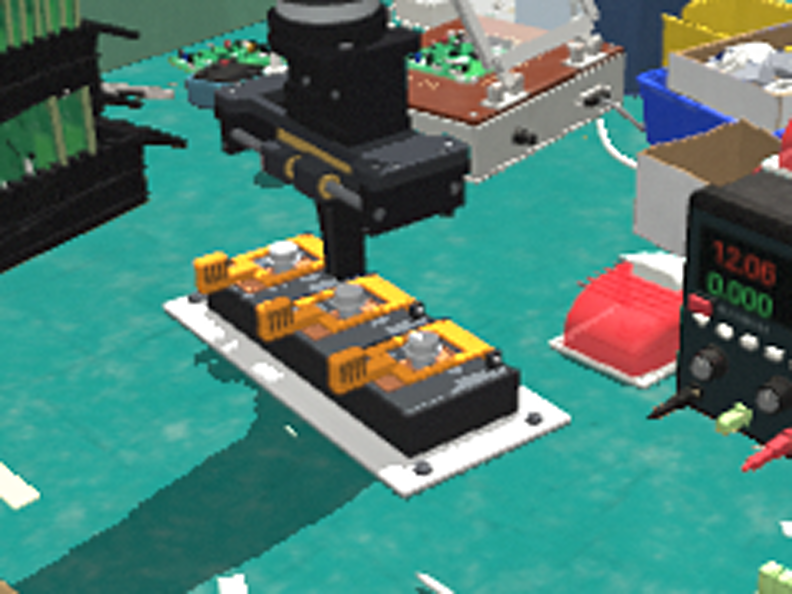

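move_arm([
  {"translation": [1,-3.9,4],"rotation": [0,0,0],"grip": 0},
  {"translation": [0,0,4],"rotation": [0,0,0],"grip": 0},
  {"translation": [0,0,2],"rotation": [0,0,0],"grip": 0},
  {"translation": [0,0,1.5],"rotation": [0,0,0],"grip": 0},
  {"translation": [0,0,1.5],"rotation": [0,0,0],"grip": 0},
])

```text
t: 4.95
position: [0.5778, 0.0046, 0.0545]
eef_rot: [-180.0, -0.0, 169.5]
contact_force: [-0.7, -1.5, 2.2]
finger_gap: 0.0007
```

move_arm([
  {"translation": [0,0,1],"rotation": [0,0,0],"grip": 0},
  {"translation": [0,0,1],"rotation": [0,0,0],"grip": 0},
])

```text
t: 5.2
position: [0.578, 0.0048, 0.0526]
eef_rot: [-180.0, 0.0, 169.5]
contact_force: [-3.0, -1.6, 8.4]
finger_gap: 0.0006
```

```bash
python3 - <<'E'
from h import *
for i in range(4):
    T,s=tool(); print(s['position'],s['contact_force'],s['ft_torque'],s['t']); optics.camera('wrist')
E
```

```text
[0.57799681 0.00477856 0.05263026] [-2.96861202 -1.60197959  8.39684197] [-3.53116295e-01  4.85719127e-01 -4.42016589e-04] 5.2
[0.57796893 0.00480852 0.05266799] [-1.55749265 -1.65550166  2.58809563] [-0.24975277  0.20006646  0.0465289 ] 5.25
[0.5779829  0.00478756 0.05267631] [-1.66336954 -2.44833563  2.98560543] [-0.2455378   0.28361378  0.02090144] 5.3
[0.57797087 0.00480594 0.05264147] [-1.32975662 -2.29723986  2.69457888] [-0.33797533  0.26350995 -0.01320047] 5.35
```

move_arm([
  {"translation": [0,0,1],"rotation": [0,0,0],"grip": 0},
  {"translation": [0,0,0],"rotation": [0,0,0],"grip": 0},
])

```text
t: 5.65
position: [0.578, 0.0048, 0.0526]
eef_rot: [180.0, 0.0, 169.5]
contact_force: [-3.8, -0.9, 8.4]
finger_gap: 0.0004
```

```bash
python3 - <<'E'
from h import *
for i in range(3):
    T,s=tool(); print(s['position'],s['contact_force'],s['ft_torque'],s['t']); optics.camera('wrist')
E
```

```text
[0.57801228 0.00478115 0.05258011] [-3.80060854 -0.86843146  8.35643692] [-0.26478934  0.85010256 -0.01269515] 5.65
[0.57801161 0.00483469 0.05258717] [-3.01623704 -1.24481633  8.74497576] [-0.30497056  0.85905141  0.02277701] 5.7
[0.57803479 0.00479718 0.05262055] [-3.38345731 -1.3504098   9.63620298] [-0.32493999  0.83446253  0.04003167] 5.75
```

move_arm([
  {"translation": [0,0,-10],"rotation": [0,0,0],"grip": 0},
  {"translation": [0,0,-40],"rotation": [0,0,0],"grip": 0},
  {"translation": [30,0,-50],"rotation": [0,0,0],"grip": 0},
  {"translation": [30,0,-30],"rotation": [0,0,0],"grip": 0},
  {"translation": [0,0,0],"rotation": [0,0,0],"grip": 0},
])

```text
t: 6.42
position: [0.5196, 0.0171, 0.1844]
eef_rot: [179.8, 0.3, 169.6]
contact_force: [0.1, -1.0, -0.3]
finger_gap: 0.0006
```

```bash
python3 - <<'E'
from h import *
a=cv2.imread('pics/scene0.png'); p=cam('scene'); b=p['img'][:,:,::-1]
c=lambda i: cv2.resize(i[175:250,230:345],None,fx=6.5,fy=6.5,interpolation=cv2.INTER_CUBIC)[:,:780]
cv2.imwrite('pics/cmpA.png',c(a)); cv2.imwrite('pics/cmpB.png',c(b))
T,s=tool(); print(s['position'],s['contact_force'],s['t'])
w=cam('wrist','w3.png')
for d in optics.tip_of(w,'head_1'): print(round(d['conf'],2),np.round((w['E']@np.append(d['point'],1))[:3],4))
for d in optics.tip_of(p,'head_1'): print(round(d['conf'],2),np.round((p['E']@np.append(d['point'],1))[:3],4))
E
```

```text
[0.51952709 0.01674219 0.18276361] [ 0.01049817 -0.51733489 -0.69608146] 6.475
0.94 [0.5919 0.0873 0.0616]
0.62 [ 0.562  -0.0782  0.0582]
0.61 [0.5796 0.008  0.0529]
0.25 [0.5394 0.101  0.0626]
0.57 [0.5783 0.009  0.0543]
0.47 [0.592  0.0923 0.0569]
0.44 [ 0.5628 -0.0726  0.0573]
```

View pics/cmpA.png

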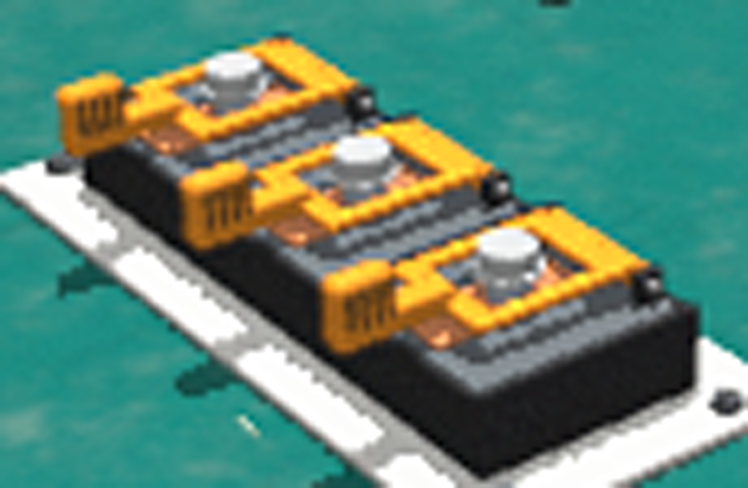

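View pics/cmpB.png

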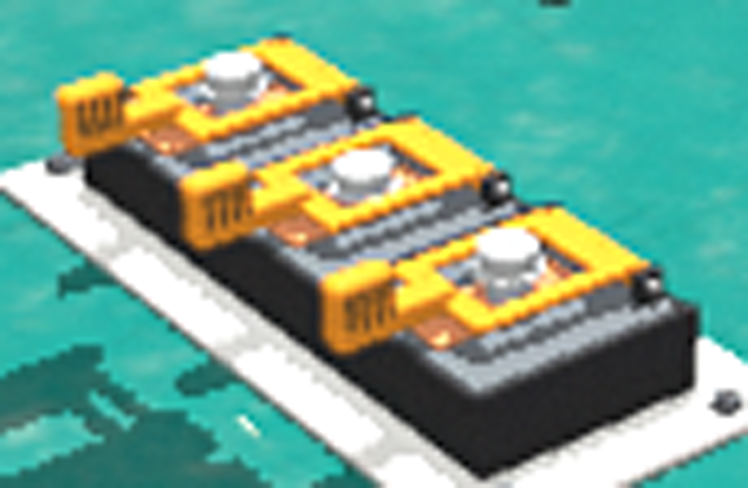

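View pics/w3.png

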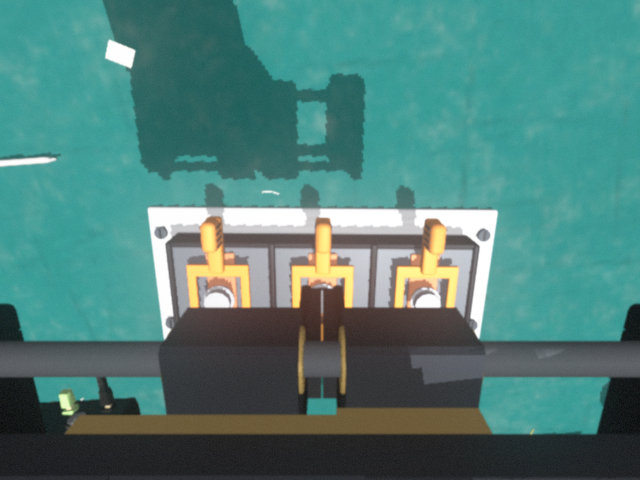

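move_arm([
  {"translation": [-1.5,0,30],"rotation": [0,0,0],"grip": 0.3},
  {"translation": [0,0,40],"rotation": [0,0,0],"grip": 0.3},
  {"translation": [0,0,28],"rotation": [0,0,0],"grip": 0.3},
  {"translation": [0,0,5],"rotation": [0,0,0],"grip": 0.3},
  {"translation": [0,0,0],"rotation": [0,0,0],"grip": 0.3},
])

```text
t: 7.25
position: [0.5206, 0.0153, 0.0783]
eef_rot: [-180.0, -0.0, 169.5]
contact_force: [-0.3, 0.1, -0.0]
finger_gap: 0.0258
```

```bash
python3 - <<'E'
from h import *
T,s=tool(); print(s['position'],s['eef_rot'],s['joints'],s['finger_gap'],s['t'])
B=block(np.load('pose.npy'))
print('tcp in block',(np.linalg.inv(B)@T)[:3,3])
w=cam('wrist'); im=w['img'][:,:,::-1].copy()
m=model()
for k in m:
    u=proj(w,(B@np.append(m[k],1))[:3]); cv2.circle(im,tuple(int(round(v*16)) for v in u),48,(255,0,0),1,shift=4)
u=proj(w,T[:3,3]);print(u); cv2.circle(im,tuple(int(v) for v in u),3,(0,255,0),1)
cv2.imwrite('pics/w4.png',im)
p=cam('scene'); cv2.imwrite('pics/s4.png',cv2.resize(p['img'][120:270,200:400,::-1],None,fx=4,fy=4,interpolation=cv2.INTER_CUBIC))
E
```

```text
[0.52057229 0.01526069 0.0782964 ] [-1.79951339e+02 -3.70720258e-02  1.69494775e+02] [-28.48258232  10.19821164  26.07559813 111.85849787  -5.15778908
  59.1125814   79.38604162] 0.025814201295079848 7.25
tcp in block [-0.0591562  -0.00155491  0.0782964 ]
[320.44725923 306.64044092]
```

View pics/w4.png

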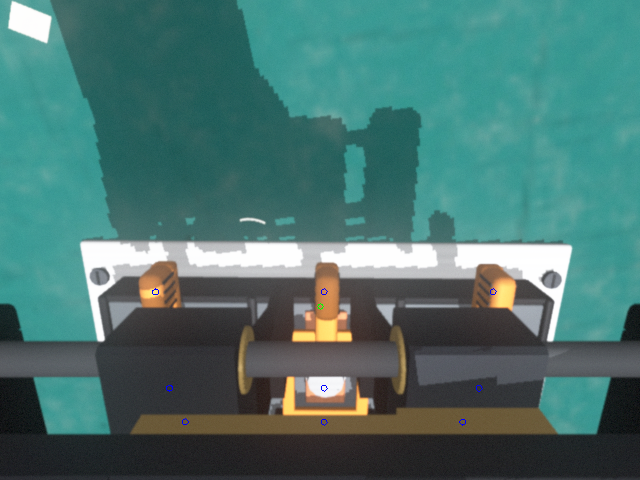

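View pics/s4.png

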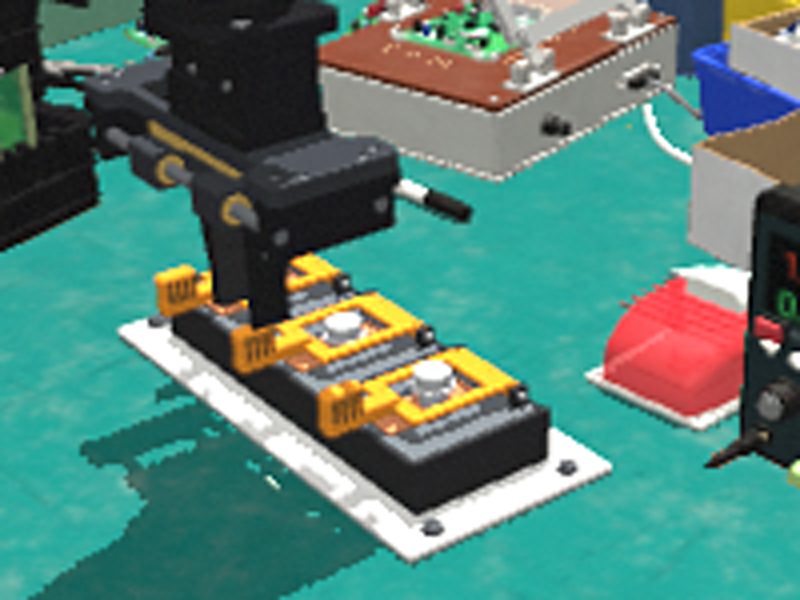

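move_arm([
  {"translation": [0,2,5],"rotation": [0,0,0],"grip": 0.3},
  {"translation": [0,0,15],"rotation": [0,0,0],"grip": 0.3},
  {"translation": [0,0,13],"rotation": [0,0,0],"grip": 0.3},
  {"translation": [0,0,2],"rotation": [0,0,0],"grip": 0.3},
  {"translation": [0,0,0],"rotation": [0,0,0],"grip": 0.3},
])

```text
t: 7.98
position: [0.5205, 0.0174, 0.0432]
eef_rot: [-180.0, -0.0, 169.5]
contact_force: [1.2, -0.0, -0.6]
finger_gap: 0.0263
```

```bash
python3 - <<'E'
from h import *
T,s=tool(); print(s['position'],s['contact_force'],s['finger_gap'],s['t'])
B=block(np.load('pose.npy'))
print('tcp in block',(np.linalg.inv(B)@T)[:3,3])
w=cam('wrist','w5.png')
p=cam('scene'); cv2.imwrite('pics/s5.png',cv2.resize(p['img'][120:270,200:400,::-1],None,fx=4,fy=4,interpolation=cv2.INTER_CUBIC))
E
```

```text
[0.52054497 0.01739282 0.04321015] [ 1.22016411 -0.0245064  -0.60718041] 0.026349361006921427 7.975
tcp in block [-0.0595708   0.0005367   0.04321015]
```

View pics/w5.png

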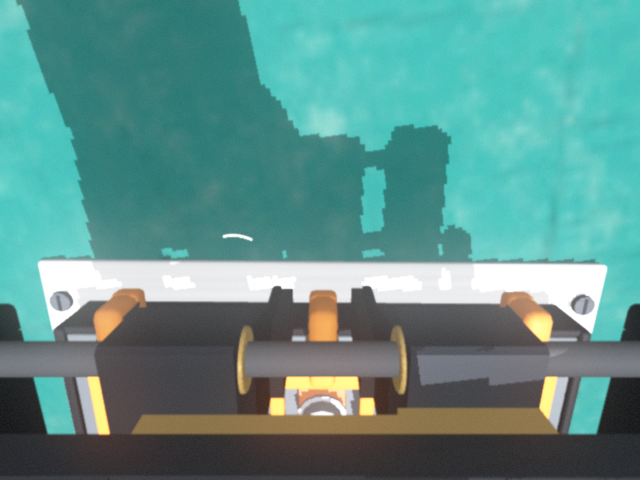

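View pics/s5.png

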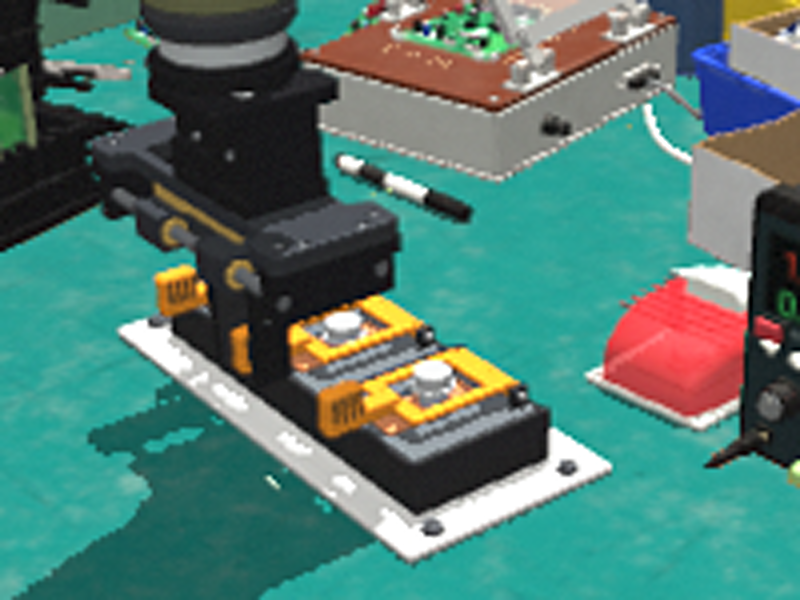

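move_arm([
  {"translation": [0,0,0],"rotation": [0,0,0],"grip": 0},
  {"translation": [0,0,0],"rotation": [0,0,0],"grip": 0},
  {"translation": [0,0,0],"rotation": [0,0,0],"grip": 0},
  {"translation": [0,0,0],"rotation": [0,0,0],"grip": 0},
])

```text
t: 8.57
position: [0.521, 0.0176, 0.0438]
eef_rot: [180.0, 0.0, 169.5]
contact_force: [-0.3, -0.6, 0.7]
finger_gap: 0.0116
```

```bash
python3 - <<'E'
from h import *
T,s=tool(); print(s['position'],s['contact_force'],s['finger_gap'],s['t'])
H=np.array([.036,0,.043]); 
tip0=np.array([-.0595,0,.0432])   # TCP in block
g0=tip0+[0,0,.019]                # grasp point
R0=np.column_stack([[-1,0,0],[0,1,0],[0,0,-1]]).astype(float)
def pose(th,ratio=.6):
    Rt=R.from_rotvec([0,th,0]).as_matrix()   # +y rot: takes -x up (z) 
    g=H+Rt@(g0-H); Rg=R.from_rotvec([0,ratio*th,0]).as_matrix()@R0
    M=np.eye(4); M[:3,:3]=Rg; M[:3,3]=g+Rg@[0,0,.019]; return M,g
ths=np.radians(np.arange(0,64.1,4))
for a,b in zip(ths[:-1],ths[1:]):
    A,_=pose(a); C,g=pose(b); D=np.linalg.inv(A)@C
    print(round(np.degrees(b)),np.round(D[:3,3]*1000,1),np.round(R.from_matrix(D[:3,:3]).as_rotvec(),4),g.round(3),C[:3,3].round(3))
E
```

```text
[0.52095899 0.01763592 0.04376238] [-0.31692996 -0.60108699  0.69659852] 0.01162170653327101 8.575
4 [-0.8  0.  -6.6] [0.     0.0419 0.    ] [-0.058  0.     0.069] [-0.059  0.     0.05 ]
8 [-1.   0.  -6.6] [0.     0.0419 0.    ] [-0.056  0.     0.075] [-0.057  0.     0.056]
12 [-1.1  0.  -6.5] [0.     0.0419 0.    ] [-0.053  0.     0.082] [-0.056  0.     0.063]
16 [-1.3  0.  -6.5] [0.     0.0419 0.    ] [-0.051  0.     0.088] [-0.054  0.     0.069]
20 [-1.5  0.  -6.4] [0.     0.0419 0.    ] [-0.047  0.     0.094] [-0.051  0.     0.075]
24 [-1.7  0.  -6.3] [0.     0.0419 0.    ] [-0.043  0.     0.099] [-0.048  0.     0.081]
28 [-1.9  0.  -6.3] [0.     0.0419 0.    ] [-0.039  0.     0.105] [-0.045  0.     0.087]
32 [-2.   0.  -6.2] [0.     0.0419 0.    ] [-0.035  0.     0.11 ] [-0.041  0.     0.092]
36 [-2.2  0.  -6.1] [0.     0.0419 0.    ] [-0.03   0.     0.115] [-0.037  0.     0.097]
40 [-2.4  0.  -6. ] [0.     0.0419 0.    ] [-0.025  0.     0.119] [-0.033  0.     0.102]
44 [-2.5  0.  -5.9] [0.     0.0419 0.    ] [-0.019  0.     0.123] [-0.028  0.     0.106]
48 [-2.7  0.  -5.8] [0.     0.0419 0.    ] [-0.014  0.     0.127] [-0.023  0.     0.11 ]
52 [-2.9  0.  -5.7] [0.     0.0419 0.    ] [-0.008  0.     0.13 ] [-0.018  0.     0.114]
56 [-3.   0.  -5.6] [0.     0.0419 0.    ] [-0.001  0.     0.133] [-0.012  0.     0.117]
60 [-3.2  0.  -5.5] [0.     0.0419 0.    ] [0.005 0.    0.135] [-0.006  0.     0.12 ]
64 [-3.3  0.  -5.4] [0.     0.0419 0.    ] [0.011 0.    0.137] [-0.     0.     0.122]
```

move_arm([
  {"translation": [-0.8,0,-6.6],"rotation": [0,0.0419,0],"grip": 0},
  {"translation": [-1.0,0,-6.6],"rotation": [0,0.0419,0],"grip": 0},
  {"translation": [-1.1,0,-6.5],"rotation": [0,0.0419,0],"grip": 0},
  {"translation": [-1.3,0,-6.5],"rotation": [0,0.0419,0],"grip": 0},
])

```text
t: 9.07
position: [0.5255, 0.0168, 0.0686]
eef_rot: [-180.0, -9.8, 169.5]
contact_force: [0.6, 0.1, -5.1]
finger_gap: 0.0118
```

```bash
python3 - <<'E'
from h import *
T,s=tool(); print(s['position'],s['eef_rot'],s['joints'],s['contact_force'],s['finger_gap'],s['t'])
B=block(np.load('pose.npy'))
print('tcp in block',(np.linalg.inv(B)@T)[:3,3])
p=cam('scene'); cv2.imwrite('pics/s6.png',cv2.resize(p['img'][120:270,200:400,::-1],None,fx=4,fy=4,interpolation=cv2.INTER_CUBIC))
E
```

```text
[0.52546753 0.01678129 0.06863227] [-179.99132839   -9.80645854  169.51184209] [-24.81728618  19.25741044  25.65665481 103.40720953 -10.63092847
  69.2209411   84.44268675] [ 0.60588273  0.08595681 -5.14761816] 0.01180841234718467 9.075
tcp in block [-0.05461911  0.00083055  0.06863227]
```

View pics/s6.png

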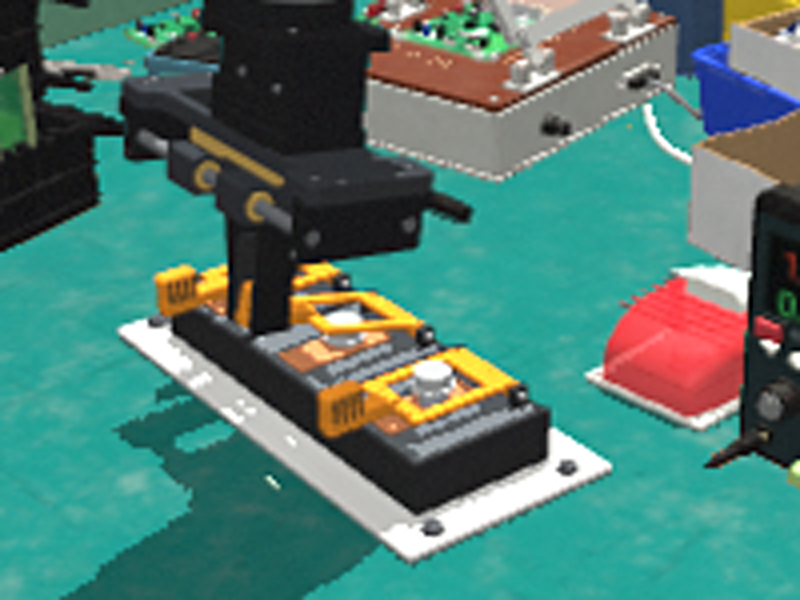

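move_arm([
  {"translation": [-1.5,0,-6.4],"rotation": [0,0.0419,0],"grip": 0},
  {"translation": [-1.7,0,-6.3],"rotation": [0,0.0419,0],"grip": 0},
  {"translation": [-1.9,0,-6.3],"rotation": [0,0.0419,0],"grip": 0},
  {"translation": [-2.0,0,-6.2],"rotation": [0,0.0419,0],"grip": 0},
  {"translation": [-2.2,0,-6.1],"rotation": [0,0.0419,0],"grip": 0},
  {"translation": [-2.4,0,-6.0],"rotation": [0,0.0419,0],"grip": 0},
])

```text
t: 9.88
position: [0.5449, 0.0131, 0.1014]
eef_rot: [-180.0, -24.4, 169.5]
contact_force: [-4.7, 0.8, -0.7]
finger_gap: 0.0117
```

```bash
python3 - <<'E'
from h import *
T,s=tool(); print(s['position'],s['eef_rot'],s['joints'],s['contact_force'],s['finger_gap'],s['t'])
B=block(np.load('pose.npy'))
print('tcp in block',(np.linalg.inv(B)@T)[:3,3])
p=cam('scene'); cv2.imwrite('pics/s7.png',cv2.resize(p['img'][120:270,200:400,::-1],None,fx=4,fy=4,interpolation=cv2.INTER_CUBIC))
E
```

```text
[0.54486575 0.01305164 0.10141123] [-179.96903316  -24.40734187  169.51095356] [-19.19975378  31.24566372  25.02018495  86.58552848 -14.76839773
  89.66939009  88.19092515] [-4.70335051  0.75524643 -0.68024388] 0.01173955493133724 9.875
tcp in block [-0.03486609  0.00069072  0.10141123]
```

View pics/s7.png

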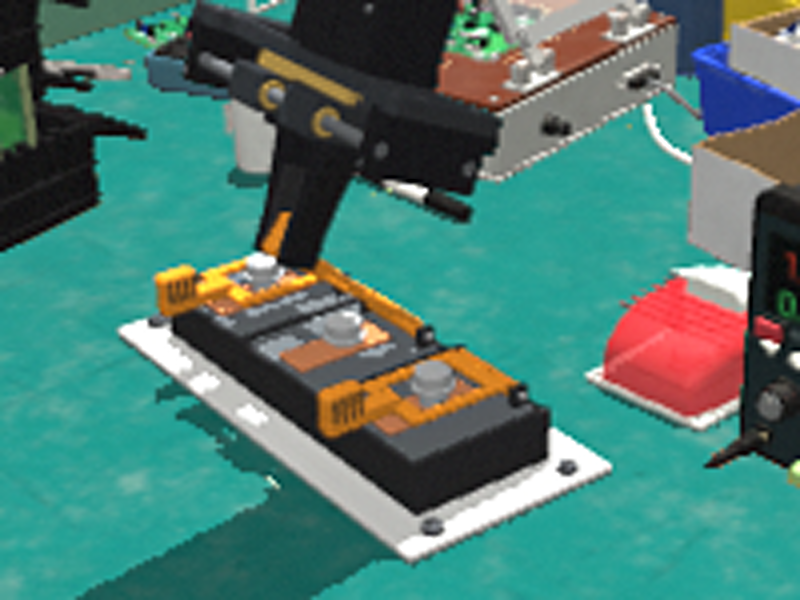

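move_arm([
  {"translation": [-2.5,0,-5.9],"rotation": [0,0.0419,0],"grip": 0},
  {"translation": [-2.7,0,-5.8],"rotation": [0,0.0419,0],"grip": 0},
  {"translation": [-2.9,0,-5.7],"rotation": [0,0.0419,0],"grip": 0},
  {"translation": [-3.0,0,-5.6],"rotation": [0,0.0419,0],"grip": 0},
  {"translation": [-3.2,0,-5.5],"rotation": [0,0.0419,0],"grip": 0},
  {"translation": [0,0,0],"rotation": [0,0,0],"grip": 0},
  {"translation": [0,0,0],"rotation": [0,0,0],"grip": 0},
  {"translation": [0,0,0],"rotation": [0,0,0],"grip": 0},
])

```text
t: 10.92
position: [0.5711, 0.008, 0.1205]
eef_rot: [-180.0, -36.3, 169.5]
contact_force: [-5.2, 0.6, 3.0]
finger_gap: 0.012
```

```bash
python3 - <<'E'
from h import *
T,s=tool(); print(s['position'],s['eef_rot'],s['joints'],np.abs(s['joint_velocities']).max(),s['contact_force'],s['finger_gap'],s['t'])
B=block(np.load('pose.npy')); M=np.linalg.inv(B)@T; g=(M@[0,0,-.019,1])[:3]
print('tcp in block',M[:3,3],'grasp',g)
a0=np.arctan2(.0622-.043,.0955); print('angle',np.degrees(np.arctan2(g[2]-.043,.036-g[0])-a0),'radius',np.hypot(g[2]-.043,.036-g[0]),np.hypot(.0192,.0955))
p=cam('scene'); cv2.imwrite('pics/s8.png',cv2.resize(p['img'][120:270,200:400,::-1],None,fx=4,fy=4,interpolation=cv2.INTER_CUBIC))
for d in optics.tip_of(p,'tongue_2'): print(round(d['conf'],2),np.linalg.inv(B)@p['E']@np.append(d['point'],1))
cam('top','t8.png'); cam('wrist','w8.png')
E
```

```text
[0.57110335 0.0079884  0.12050713] [-179.96283497  -36.27311149  169.48419662] [-14.0872216   42.83777555  23.88588379  70.8237183  -17.36224521
 106.00892642  89.47981093] 0.11280922847184185 [-5.19145734  0.55322456  2.96077683] 0.011970797116828753 10.925
tcp in block [-0.00814522  0.00048329  0.12050713] grasp [0.00309585 0.00048815 0.13582504]
angle 59.114248804576675 radius 0.09848437115547162 0.09741093367789881
0.8 [-0.00117205  0.00330723  0.12834619  1.        ]
0.71 [-0.06027503  0.08751723  0.05799781  1.        ]
0.59 [-0.05635392 -0.08691225  0.0546035   1.        ]
0.56 [ 0.03790125 -0.08196546  0.0428599   1.        ]
```

View pics/s8.png

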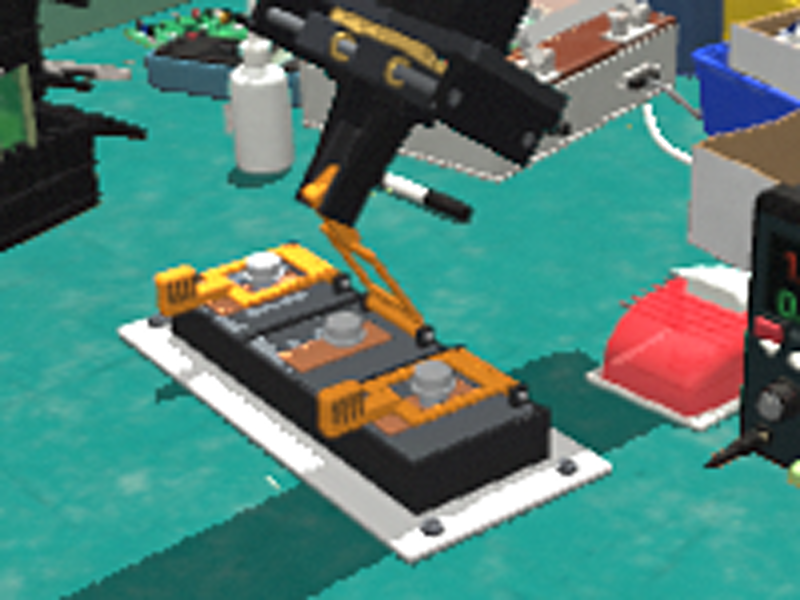

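View pics/w8.png

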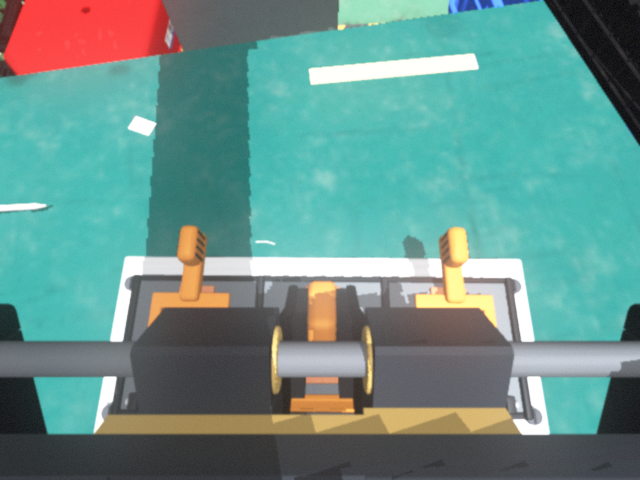

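View pics/t8.png

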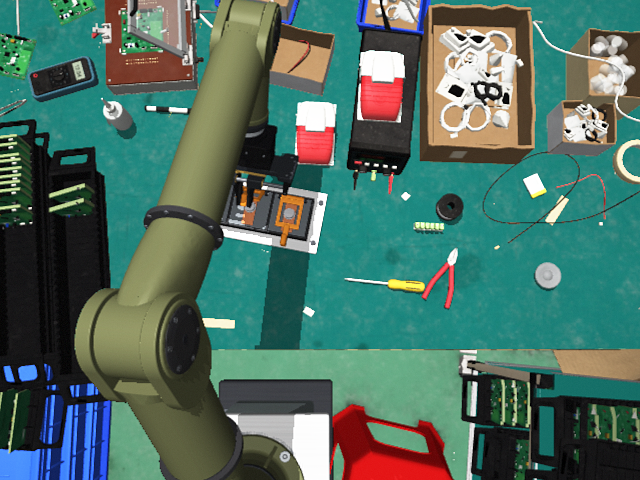

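```bash
python3 - <<'E'
from cell import manip
s=manip.sense(); print(s['position'],s['contact_force'],s['finger_gap'],s['t'])
print(manip.finish_job())
E
```

```text
[0.57109415 0.00800602 0.12048487] [-4.66235294  0.35595188  3.36701841] 0.01140851325212685 11.125
the job is handed in; nothing more can be done
None
```

The loose bolt is bolt 2. Its cover is now about 59° open and held still by the tongue; I handed the job in at 11.1 s with no verdict reported.

- **Finding the bolt:** I pushed bolt 2 first, with the covers shut. It slid at about 2.5–3 N and then stood firm at about 8–9 N, with the fingertip at 52.6 mm instead of 58 mm, roughly 6 mm lower. Before-and-after pictures showed head 2 lower and heads 1 and 3 unchanged, so I did not push those two.
- **Opening the cover:** I gripped tongue 2 and swung it up along its hinge arc.
- **Last checks:** The finger gap was 11.4–12 mm on the 12 mm tongue, contact force was about 6 N, and the joints were practically still. The pictures showed covers 1 and 3 shut and the bystanders in place.
- **What disagreed:** The gripped point computed about 1 mm further from the hinge than expected. The network's tongue position was about 9 mm off the computed point, so its angle came out nearer 57°, still well above 45°.

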